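# Walk the ledged block round to the fence

## Robot

A 7-joint arm with a two-finger parallel gripper is mounted at the origin on the work surface. World frame = base frame: x ahead of the robot, y to its left, z up, the work surface at z = 0. Lengths are in m, angles in rad, forces in N, time in s.
With the tool pointing down it reaches from about 0.4 to 0.9 m from the base axis. Payload 5.5 kg.
Tool frame: the origin (TCP) lies midway between the tips of the shut fingers; the grasp point (between the pads) lies 19 mm behind it (manip.grip_depth is the distance from the TCP to the grasp point, in m); z points along the fingers, x is the direction in which the jaws open and shut, and the axes are right-handed (so a half turn about z gives the same grasp; the last joint's range is limited). The gripper opens to 92 mm and grips with 3 to 60 N. Pads are 19 mm wide; open, the fingers measure 130 mm over their backs; the gripper's body (75 mm by 190 mm) begins 47 mm behind the grasp point.
Start: joints at [1.543, 0.501, -0.427, 1.55, 0.221, 1.138, -0.21], TCP at [0.186, -0.623, 0.227] pointing down, gripper open.
Joint ranges: [-2.88, 2.88], [-0.31, 2.03], [-1.54, 1.56], [0.2, 2.42], [-1.41, 4.55], [0.19, 2.02], [-2.57, 2.57]. Speed limits (rad/s): [2.57, 2.57, 3.14, 3.14, 3.14, 3.14, 3.14].

## Interface

Orientations are given as a unit quaternion [x, y, z, w].
In Python, from bench import manip, effector, viewer gives the robot as it stands. Calls block until the motion is done:
- manip.move_pose(position, orientation): joint-space move of the TCP to a pose.
- manip.servo_line(position, ori=None, vel=0.15): straight line of the TCP; ori=None keeps the orientation; vel is the mean speed in m/s.
- manip.movej(angles): joint-space move.
- effector.open_jaws() and effector.close(f_grip=None): open the fingers fully, or close them until they stop; f_grip is the grip in N (None keeps the last).
- manip.sleep(seconds).
- manip.solve_ik(position, orientation): joint angles nearest the present ones, or None.
- viewer.get_image(name): name is "scene" or "side" or "wrist"; returns the picture (400x640x3 uint8, red, green, blue); there is no depth.
- viewer.get_calibration(name): a dict with "vfov" (degrees; the focal length in pixels is half the picture's height over the tangent of half this angle, whatever the lens; pixels are square), "cx", "cy" (the principal point, pixels), "eye" and "attitude" of the camera in the world. Camera axes: x right, y down, z forward; pixel columns grow to the right and rows downward; lengths in m; the calibration is good to about 2 mm. A picture is of the moment at which its call begins: read the wrist's pose just before it. get_calibration takes no time and is no camera call; for the wrist camera it gives the pose at the moment of the call.
A pose or a line that the arm cannot do raises manip.PlanningError and nothing moves.
- manip.hand_in(): hands the job in, once; it reports no verdict.
Readings, each from a call of its own:
- manip.current_clock(): time.
- manip.current_q(): joint angles.
- manip.current_joint_velocities(): joint speeds.
- manip.current_tau(): joint torques, N m.
- manip.current_tool_pos(): TCP position.
- manip.current_tcp_rot(): TCP orientation.
- manip.current_force(): force on the tool from outside, world axes, zero at the start.
- manip.current_wrist_torque(): the same for the moment, N m.
- manip.current_finger_gap(): finger opening in m.
Only numpy, scipy, OpenCV 4.12 (cv2) and the standard library are available. Lean on these libraries where they do the work, as an engineer would, in place of code of your own. Each camera call takes 0.05 s, during which the arm holds its last target. There are 200 camera calls.

## Task

With the fingertips, walk the heavy ledged block round on the table, pushing at its corners, until its ledge faces the wooden fence, then push it up so that the front of the ledge lies flush along the side of the fence that looks to the middle of the table, with no part of the ledge past the ends of the fence. Only push the block along the table: do not lift or tip it, and leave everything else where it stands.

Things in the scene. Friction and masses are not known exactly. Their poses are not given: they have to be found in the camera images.
- block: Loose bare-aluminium block, 0.7 to 1.0 kg; sliding takes 3 to 7 N, and it stops where left. 98 mm deep (its x), 120 wide (its y), 32 high, but for x from -49 to -31 only 14 high: a ledge along its whole front. The ledge's front face is at x = -49, the plain back (two dark dots on top) at x = +49. Origin: centre of the 98 x 120 underside, z up. At the start the ledge looks roughly to the robot.
- ledge_left (a point): Point at one end of the ledge's front face, 7 mm above the underside: in the block's frame x = -49, y = +60 mm.
- ledge_right (a point): Point at the other end of the ledge's front face, 7 mm above the underside: in the block's frame x = -49, y = -60 mm.
- fence: Wooden batten screwed to the table, 220 mm long (its x, pointing roughly away from the robot), 24 thick (its y), 40 high. Stands left (+y) or right (-y) of the middle, the mains strip on the other side. Origin: centre of its underside. The side to use looks to the middle of the table: y = -12 in its frame when it stands on the left, y = +12 when on the right.
- strip: White mains socket strip, fixed, 260 mm long (its x), 55 mm wide (its y), 40 mm high with round grey sockets on top, on the side of the table opposite the fence. Origin: centre of its underside. Not part of the job.
- spool: Solder spool standing on end, 54 mm diameter, 40 mm high, loose, between robot and block. Origin: centre of its underside. Leave alone.
- driver: Screwdriver lying on the table across in front of the robot, 160 mm long, about 25 mm thick, loose. Origin under its middle. Leave alone.
- tin: Short cardboard tin with steel lid, 62 mm diameter, 60 mm high, loose, beyond the block. Origin: centre of its underside. Leave alone.
- dish: White dish with steel wool, 104 mm diameter, 28 mm high, loose, beyond the block. Origin: centre of its underside. Leave alone.
- pot: White flower pot, 72 mm diameter, with daisies to 190 mm high, loose, far left. Origin: centre of its underside. Leave alone.
- mug: Blue mug, 76 mm diameter, 85 mm high, loose, far right. Origin: centre of its underside. Leave alone.
Mind the look-alikes: they are no part of the job. What is shaped like the block but green is not meant. Of the things that look like the fence, the larger one is meant.

How it is judged:
At the end, for the whole second after the job is handed in: Both ends of the ledge's front face are within 4 mm of the fence's side that looks to the middle of the table and within its length (3 mm over allowed), the rest of the block on that side too, flat on the table and at rest (((world y of fence above 0 m and y of ledge_left in the frame of fence between -0.016 and -0.009 m and x of ledge_left in the frame of fence between -0.113 and 0.113 m and y of ledge_right in the frame of fence between -0.016 and -0.009 m and x of ledge_right in the frame of fence between -0.113 and 0.113 m and y of block in the frame of fence below -0.05 m) or (world y of fence below 0 m and y of ledge_left in the frame of fence between 0.009 and 0.016 m and x of ledge_left in the frame of fence between -0.113 and 0.113 m and y of ledge_right in the frame of fence between 0.009 and 0.016 m and x of ledge_right in the frame of fence between -0.113 and 0.113 m and y of block in the frame of fence above 0.05 m)) and height (world z) of block below 0.003 m and angle between block's own z axis and vertical below 0.04 rad and linear speed of block below 0.01 m/s); the robot touches nothing.
It fails at once if the block is lifted or carried (more than 6 mm off the table) (height (world z) of block above 0.006 m).
It fails at once if the block is tipped (more than about 7 degrees) (angle between block's own z axis and vertical above 0.12 rad).
It fails at once if something else on the table is moved more than 20 mm (distance of any of spool, driver, tin, dish, pot, mug from where it was at the start of the episode above 0.02 m).
It also fails if it takes over 61 s, if anything falls off the work surface, if the arm or the gripper's body presses on something with over 40 N, if the wrist force passes 120 N, or if a joint passes its speed limit or range.

## Working session

There is one attempt and no reset: what is moved stays moved. The work goes in short steps, each a Python script; the robot and the scene stay as the last script left them, time stands still between calls to the robot, and variables do not carry over. Pictures are saved under pics/ and viewed, about 8 in all and at most 12, crops included, and the job is handed in when it is done.

```bash
mkdir -p pics; ls
python3 - <<'E'
from bench import manip, effector, viewer
import cv2
for n in ("scene","side"):
    im=viewer.get_image(n); cv2.imwrite(f"pics/{n}0.png",cv2.cvtColor(im,cv2.COLOR_RGB2BGR)); print(n,viewer.get_calibration(n))
print(viewer.get_calibration("wrist"),manip.current_clock(),manip.current_tcp_rot())
E
```

```text
pics
scene {'vfov': 50.05183974069229, 'cx': 322.6504296541494, 'cy': 201.00686055742116, 'eye': array([ 0.90579248, -0.53300441,  1.03117713]), 'attitude': array([ 0.91890439,  0.27454322, -0.07826952, -0.27224002])}
side {'vfov': 57.95354514587602, 'cx': 310.4568935786392, 'cy': 192.75089744484288, 'eye': array([ 0.2278678 , -0.4655132 ,  0.77577404]), 'attitude': array([ 0.88933579, -0.31392809,  0.11186679, -0.3130764 ])}
{'vfov': 60.481708389021776, 'cx': 319.8002356938126, 'cy': 195.8407951195153, 'eye': array([ 0.24909415, -0.60313617,  0.38383181]), 'attitude': array([ 0.79643508, -0.59214013, -0.07373535,  0.09810365])} 0.1 [ 8.02099035e-01 -5.97190368e-01 -7.02765574e-04 -5.55275264e-04]
```

View pics/scene0.png

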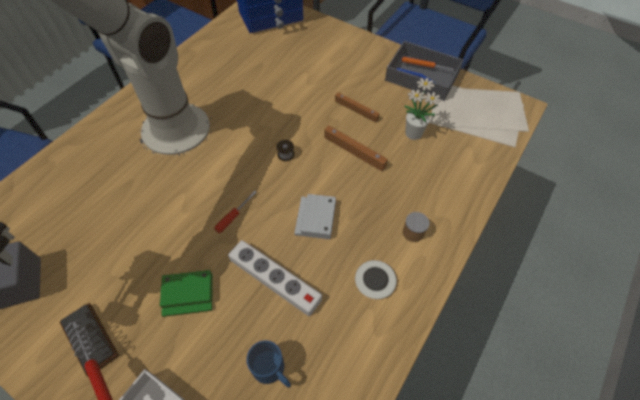

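View pics/side0.png

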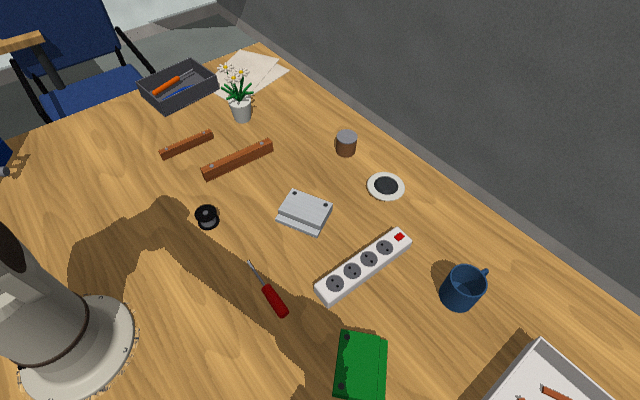

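Silver block: scene (317,216), side (304,211). Its look-alike is the green block at scene (187,293), side (360,365). Fence, the larger batten: scene (355,147), side (237,158). Its look-alike is the small batten at scene (357,106), side (187,144). I choose the silver block and the larger batten, and will check both in a close crop.

```bash
cat > h.py <<'E'
import numpy as np, cv2
from scipy.spatial.transform import Rotation as R
def ray(c,px,z):
    f=200/np.tan(np.radians(c['vfov'])/2)
    px=np.atleast_2d(px).astype(float)
    d=np.c_[(px[:,0]-c['cx'])/f,(px[:,1]-c['cy'])/f,np.ones(len(px))]
    d=R.from_quat(c['attitude']).apply(d); e=np.array(c['eye'])
    return e+d*((z-e[2])/d[:,2])[:,None]
def proj(c,p):
    f=200/np.tan(np.radians(c['vfov'])/2)
    q=R.from_quat(c['attitude']).inv().apply(np.atleast_2d(p)-c['eye'])
    return np.c_[c['cx']+f*q[:,0]/q[:,2],c['cy']+f*q[:,1]/q[:,2]]
def save(n,im,box=None,k=1):
    if box: im=im[box[1]:box[3],box[0]:box[2]]
    cv2.imwrite(f"pics/{n}.png",cv2.resize(cv2.cvtColor(im,cv2.COLOR_RGB2BGR),None,fx=k,fy=k,interpolation=cv2.INTER_CUBIC))
E
python3 - <<'E'
from h import *
from bench import viewer
np.set_printoptions(precision=4,suppress=True)
im=cv2.cvtColor(cv2.imread("pics/side0.png"),cv2.COLOR_BGR2RGB)
save("crop1",im,(150,120,350,250),4)
s=viewer.get_calibration("side");c=viewer.get_calibration("scene")
for n,ps,pc,z in (("spool",(206,212),(285,147),.04),("drv",(268,290),(237,208),.012),("tin",(346,135),(416,221),.06),("dish",(386,186),(376,279),.028),("block",(304,213),(317,216),.02),("fence",(237,155),(355,144),.04),("pot",(241,112),(417,130),.03),("strip",(363,264),(274,275),.04),("base",None,(174,130),0)):
    print(n,ray(s,ps,z)[0,:2] if ps else '',ray(c,pc,z)[0,:2])
E
```

```text
spool [0.3587 0.1101] [0.3596 0.1063]
drv [ 0.3669 -0.1456] [ 0.3622 -0.1293]
tin [0.8083 0.085 ] [0.8053 0.0786]
dish [ 0.7812 -0.108 ] [ 0.7935 -0.1074]
block [ 0.5567 -0.0349] [ 0.5664 -0.0318]
fence [0.5251 0.2332] [0.5289 0.2322]
pot [0.6422 0.4016] [0.6575 0.3957]
strip [ 0.5641 -0.2409] [ 0.5783 -0.2421]
base  [-0.0004 -0.0065]
```

View pics/crop1.png

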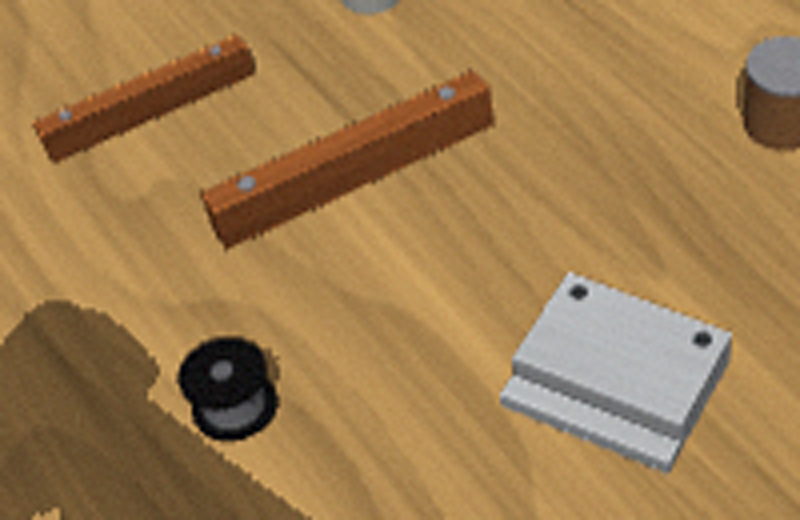

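The crop confirms the choice: a bare aluminium block with the ledge at lower left and two dots on the back at (579,292) and (702,339). The larger batten runs from (228,248) to (494,124) along its bottom inner edge. The smaller one lies beyond it. Now I turn the corners into points.

Run:
```python
from h import *
from bench import viewer,manip
np.set_printoptions(precision=4,suppress=True)
s=viewer.get_calibration("side")
t=lambda a:(np.array(a)+.5)/4-.5+np.array([150,120])
top=ray(s,t([(571,272),(731,332),(683,427),(514,362)]),.032)[:,:2]
led=ray(s,t([(501,399),(668,470)]),0)[:,:2]; dots=ray(s,t([(579,292),(702,339)]),.032)[:,:2]
fb=ray(s,t([(228,248),(494,124)]),0)[:,:2]; ft=ray(s,t([(205,193),(470,70)]),.04)[:,:2]
print("top BL BR FR FL",top,"\nledge L,R bottom",led,"\ndots",dots,"\nfence bottom inner",fb,"outer top",ft)
d=lambda a,b:np.linalg.norm(a-b)
print(d(top[0],top[1]),d(top[1],top[2]),d(top[0],top[3]),d(top[3],top[2]),d(*led),d(*fb),d(*ft))
ang=lambda v:np.degrees(np.arctan2(v[1],v[0]))
print("yaw",ang(top[0]-top[1])-90,ang(dots[0]-dots[1])-90,ang(top[0]-top[3]),ang(top[1]-top[2]),ang(led[0]-led[1])-90,"fence",ang(fb[1]-fb[0]),ang(ft[1]-ft[0]))
print("centre",(top[0]+top[1]+led[0]+led[1])/4)
for a in (0,np.pi):
  for yaw in (-60,-30,0,30,60,90,120,150,180): 
    q=(R.from_euler('z',yaw,degrees=True)*R.from_quat([1,0,0,0])).as_quat()
    print(yaw,manip.solve_ik([.62,-.1,.15],q)) if a==0 else None
```

```text
top BL BR FR FL [[ 0.5789  0.0431]
 [ 0.6291 -0.0619]
 [ 0.5578 -0.0987]
 [ 0.5058  0.0066]] 
ledge L,R bottom [[ 0.4938  0.008 ]
 [ 0.544  -0.1018]] 
dots [[ 0.5727  0.0261]
 [ 0.6108 -0.0545]] 
fence bottom inner [[0.4186 0.2344]
 [0.6367 0.2183]] outer top [[0.4208 0.2529]
 [0.6347 0.241 ]]
0.11643724878494248 0.08023725486137927 0.08178657113458705 0.11747498679648702 0.1207293451746254 0.2186886738323847 0.21416207211998767
yaw 25.53083856209429 25.323414909119847 26.562191538448594 27.315825862081642 24.601482359597483 fence -4.222854636882014 -3.185620019976758
centre [ 0.5615 -0.0281]
-60 [ 0.683   0.6448 -0.8023  1.6671  0.5196  1.0557 -1.3297]
-30 [ 0.7509  0.6926 -0.9171  1.6648  0.6072  1.0941 -0.869 ]
0 [ 0.8012  0.7386 -1.0098  1.6633  0.6812  1.1319 -0.397 ]
30 [ 0.8386  0.7814 -1.0854  1.6622  0.7438  1.168   0.0842]
60 [ 0.8446  0.7892 -1.0984  1.662   0.7547  1.1748  0.6006]
90 [ 0.8124  0.7504 -1.0317  1.6629  0.6991  1.1419  1.1616]
120 [ 0.924   0.9352 -1.3052  1.6597  0.9355  1.3045  1.5345]
150 [ 0.924   0.9352 -1.3052  1.6597  0.9355  1.3045  2.0581]
180 [-0.5033  0.6761  0.8973  1.7101 -0.5979  1.0531 -2.5458]
```

```bash
cat >> h.py <<'E'
def gq(deg): return (R.from_euler('z',deg,degrees=True)*R.from_quat([1,0,0,0])).as_quat()
def rot(deg): a=np.radians(deg); return np.array([[np.cos(a),-np.sin(a)],[np.sin(a),np.cos(a)]])
Z=.012
E
python3 - <<'E'
from h import *
from bench import viewer,manip,effector
np.set_printoptions(precision=4,suppress=True)
O=np.array([.5615,-.0285]); y0=25.7; D=.040; pad=np.array([.049+.0095,-.045])
C=O+rot(y0)@[0,D]
tip=lambda yaw,back=0:C+rot(yaw)@(pad+[back,-D])
P=lambda xy,z=Z:[*xy,z]
for yaw in range(25,-96,-20): assert manip.solve_ik(P(tip(yaw)),gq(yaw+90)) is not None,yaw
print("start tip",tip(y0,.02))
effector.close(10)
manip.move_pose(P(tip(y0,.02),.15),gq(y0+90))
manip.servo_line(P(tip(y0,.02)),vel=.15)
manip.servo_line(P(tip(y0,.003)),vel=.08)
print(manip.current_clock(),manip.current_tool_pos(),manip.current_force())
for k in range(1,5):
    yaw=y0-15*k
    manip.servo_line(P(tip(yaw)),gq(yaw+90),vel=.08)
    f=manip.current_force(); print(round(yaw,1),manip.current_clock(),f)
    if np.linalg.norm(f)>30: break
for n in ("scene","side","wrist"): save(n+"1",viewer.get_image(n))
a,b=[cv2.imread(f"pics/{n}1.png") for n in("side","wrist")]
cv2.imwrite("pics/both1.png",cv2.resize(np.vstack([a,b]),None,fx=.75,fy=.75,interpolation=cv2.INTER_AREA))
E
```

```text
start tip [ 0.6517 -0.035 ]
5.6167 [ 0.6366 -0.0431  0.0126] [-0.34    0.3503 -0.2336]
10.7 6.1333 [0.0011 0.3523 0.1643]
-4.3 6.6167 [-0.4309  0.7701  0.8106]
-19.3 7.1 [0.8357 1.082  0.4329]
-34.3 7.5833 [-0.1938  0.8379 -0.2559]
```

View pics/both1.png

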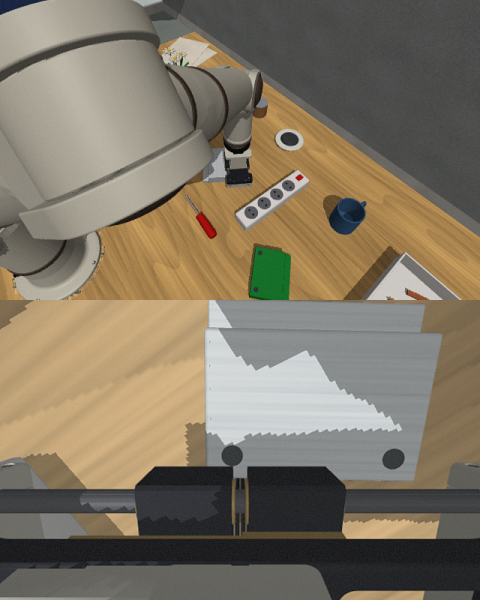

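The block follows the pad. In the wrist view its back edge lies against the fingers, with the pad about 17 mm in from its end as planned. The other objects look undisturbed. I continue the turn.

Run:
```python
from h import *
from bench import viewer,manip,effector
np.set_printoptions(precision=4,suppress=True)
O=np.array([.5615,-.0285]); y0=25.7; D=.040; pad=np.array([.049+.0095,-.045])
C=O+rot(y0)@[0,D]
tip=lambda yaw,back=0:C+rot(yaw)@(pad+[back,-D])
P=lambda xy,z=Z:[*xy,z]
for yaw in (-49.3,-64.3,-79.3,-94.):
    manip.servo_line(P(tip(yaw)),gq(yaw+90),vel=.08)
    print(yaw,manip.current_clock(),manip.current_force())
manip.servo_line(P(tip(-94,.03)),vel=.1)
manip.servo_line(P(tip(-94,.03),.18),vel=.2)
print(manip.current_clock(),manip.current_tool_pos(),viewer.get_calibration("wrist"))
save("wrist2",viewer.get_image("wrist"))
```

```text
-49.3 8.2167 [ 0.5073 -0.2148 -0.2139]
-64.3 8.7 [ 0.5255 -0.027  -0.3399]
-79.3 9.1833 [ 0.205  -1.2916  0.0316]
-94.0 9.6667 [-0.5207  0.798  -0.3319]
11.1083 [ 0.4523 -0.0748  0.1791] {'vfov': 60.481708389021776, 'cx': 319.8002356938126, 'cy': 195.8407951195153, 'eye': array([ 0.4575, -0.0092,  0.3371]), 'attitude': array([ 0.9918, -0.0339, -0.0047,  0.123 ])}
```

View pics/wrist2.png

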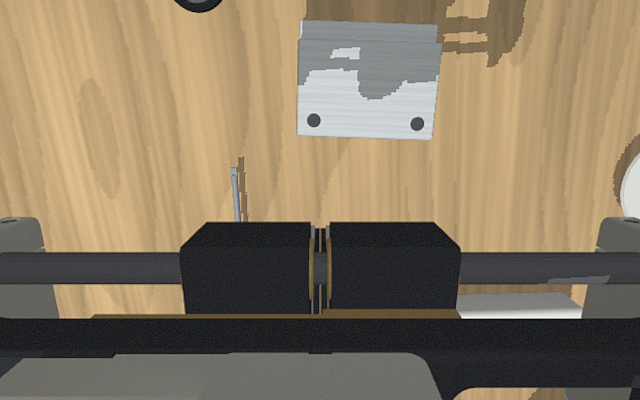

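In this wrist view the block has its dots at (314,120) and (417,124), back corners at (297,134) and (432,139), and the ledge at the far side, towards the fence. The screwdriver's tip is at (234,167) and must be kept clear.

Run:
```python
from h import *
from bench import viewer
np.set_printoptions(precision=4,suppress=True)
w=viewer.get_calibration("wrist")
d=ray(w,[(314,120),(417,124)],.032)[:,:2]; b=ray(w,[(297,134),(432,139)],.032)[:,:2]
ang=lambda v:np.degrees(np.arctan2(v[1],v[0]))
yd,yb=ang(d[1]-d[0])-90,ang(b[1]-b[0])-90
print(d,b,np.linalg.norm(b[1]-b[0]),yd,yb)
yaw=(yd+yb)/2
print("centre",b.mean(0)-rot(yaw)@[.049,0],"driver tip",ray(w,[(234,167),(236,222)],.01)[:,:2])
```

```text
[[ 0.4514 -0.0176]
 [ 0.5406 -0.0271]] [[ 0.4356 -0.0285]
 [ 0.5537 -0.041 ]] 0.11874407607750827 -96.08676542972846 -96.0038917153939
centre [0.4998 0.014 ] driver tip [[ 0.3709 -0.057 ]
 [ 0.3657 -0.1125]]
```

Run:
```python
from h import *
from bench import viewer,manip,effector
np.set_printoptions(precision=4,suppress=True)
B=np.array([.4998,.014]); fy=-3.7; F=np.array([.5277,.2263]); t=rot(fy)@[1,0]; n=rot(fy)@[0,1]
s=(B-F)@t; print("fence x of block",s)
tip=lambda d: F+t*s-n*d          # d: distance of TCP from the fence face
P=lambda xy,z=Z:[*xy,z]
d0=(F-B)@n+.049+.0095+.02
effector.open_jaws()
manip.servo_line(P(tip(d0),.1),gq(fy),vel=.15)
manip.servo_line(P(tip(d0)),vel=.12)
print(manip.current_clock(),tip(d0),d0,manip.current_force())
manip.servo_line(P(tip(.122)),vel=.06)
print(manip.current_clock(),manip.current_force()@[*n,0],manip.current_tool_pos())
d=.122
while d>.098:
    d-=.002; manip.servo_line(P(tip(d)),vel=.03)
    f=manip.current_force()@[*n,0]; print(round(d,3),f,(F-manip.current_tool_pos()[:2])@n)
    if f<-15: break
print(manip.current_clock(),manip.current_wrist_torque())
save("wrist3",viewer.get_image("wrist"))
```

```text
fence x of block -0.014141636707690742
14.2583 [ 0.4947 -0.0643] 0.29215793715944116 [-0.2262 -0.1828 -0.2477]
17.2417 -5.863648003952903 [0.5055 0.1036 0.012 ]
0.12 -5.027343739271461 0.12092562779529352
0.118 -3.6299229667366695 0.11812712116333476
0.116 -2.2318105086241573 0.1158227712626708
0.114 -2.8750270522712067 0.11377708602034033
0.112 -6.77532760058891 0.11369308876161759
0.11 -11.120703943511435 0.11361968835492739
0.108 -14.950707421969415 0.11359752224443657
0.106 -19.33393396387623 0.11353662805220525
19.2417 [-3.9662  1.0158  0.2071]
```

View pics/wrist3.png

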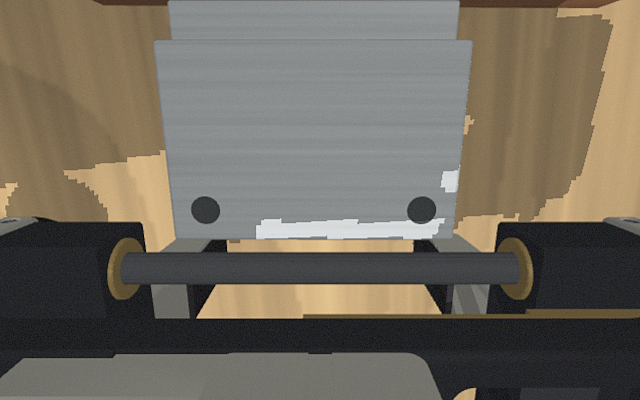

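The press stalled at 19 N with both fingers on the block, and the ledge has come up to the fence (brown at the top). I back off and look at the joint from above.

Run:
```python
from h import *
from bench import viewer,manip,effector
np.set_printoptions(precision=4,suppress=True)
p=manip.current_tool_pos(); fy=-3.7
q=p-[*(rot(fy)@[0,.025]),0]
manip.servo_line(list(q),vel=.05)
manip.servo_line([q[0],q[1],.18],vel=.15)
manip.servo_line([.525,.15,.2],vel=.15)
manip.sleep(.3)
c=viewer.get_calibration("wrist"); np.save("c4.npy",c,allow_pickle=True); print(c,manip.current_clock(),manip.current_force())
save("wrist4",viewer.get_image("wrist"))
```

```text
{'vfov': 60.481708389021776, 'cx': 319.8002356938126, 'cy': 195.8407951195153, 'eye': array([0.5297, 0.2147, 0.3577]), 'attitude': array([ 0.9918, -0.0321, -0.004 ,  0.1233])} 22.2667 [-0.2067  0.4301  0.4625]
```

View pics/wrist4.png

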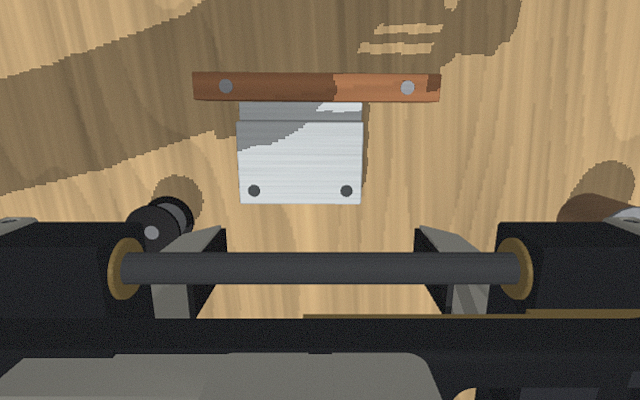

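The ledge lies against the fence, well inside its ends: fence columns 193–440, block 238–362. I check the angle and gap with numbers and a zoomed crop.

Run:
```python
from h import *
np.set_printoptions(precision=4,suppress=True)
c=np.load("c4.npy",allow_pickle=True).item()
im=cv2.cvtColor(cv2.imread("pics/wrist4.png"),cv2.COLOR_BGR2RGB)
save("crop4",im,(185,65,450,215),3)
hsv=cv2.cvtColor(im,cv2.COLOR_RGB2HSV).astype(int); S=hsv[...,1]
ang=lambda v:np.degrees(np.arctan2(v[1],v[0]))
def fit(rows,cols,z):
    k=np.polyfit(cols,rows,1); e=np.array([cols[0],cols[-1]])
    return ray(c,np.c_[e,np.polyval(k,e)],z)[:,:2]
cols=np.arange(245,356)
grey=S<60
back=[np.where(grey[150:230,u])[0].max()+150.5 for u in cols]
ledge=[np.where(grey[80:130,u])[0].min()+79.5 for u in cols]
b=fit(back,cols,.032); l=fit(ledge,cols,.014)
# top inner fence edge: strongest gradient either side of the block
print("back edge",b,ang(b[1]-b[0]),"\nledge/fence joint @z=.014",l,ang(l[1]-l[0]))
n=rot(-3.7)@[0,1]; print("depth seen (98 = fully seen)",(l.mean(0)-b.mean(0))@n*1000, "px resid",np.std(back-np.polyval(np.polyfit(cols,back,1),cols)),np.std(ledge-np.polyval(np.polyfit(cols,ledge,1),cols)))
```

```text
back edge [[0.4504 0.1298]
 [0.5584 0.1219]] -4.182486628264665 
ledge/fence joint @z=.014 [[0.4581 0.2269]
 [0.5641 0.2195]] -3.995323462716194
depth seen (98 = fully seen) 97.56618460230099 px resid 0.2867935759802307 0.3089878084063127
```

View pics/crop4.png

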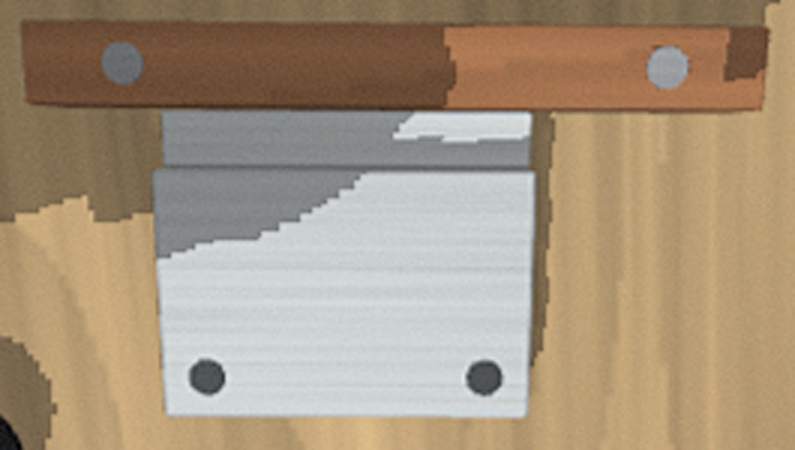

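The crop shows no table between ledge and fence along the full width. The back edge and the joint are parallel within 0.2°, and the visible depth is 97.6 mm of the expected 98.

Run:
```python
from bench import manip
print(manip.current_clock(),manip.current_force()); manip.hand_in(); print(manip.current_clock())
```

```text
22.3167 [0.44923278 0.07087915 0.38623606]
the job is handed in; nothing more can be done
the job is handed in; nothing more can be done
```

I turned the block until its ledge faced the fence, pushed it flush against the fence, and handed the job in at about 22 s of the 61 s allowed. No verdict was reported.

**What I did:**
- **Turn:** with the shut fingertips I pushed at one corner of the block's back, turning it about 120° clockwise. It followed to within about 2° and 5 mm of the prediction.
- **Push:** with the open fingers on both ends of the back, I pushed it about 0.16 m to the fence. I stopped when the block stood still under 19 N.

**Last checks, in the wrist picture after backing off:**
- **Flushness:** no gap shows along the ledge. The block's back edge and the joint with the fence are at −4.2° and −4.0°, and 97.6 mm of the 98 mm depth can be seen.
- **Ends:** the ledge lies well inside the fence, about 40 mm in at the near end and 70 mm at the far end.
- **Robot:** it was clear of everything, with the force reading close to zero.

**One disagreement:** the fingers stalled 6 mm short of where I expected. The last picture puts the fence about 3 mm nearer than my first estimate, and I put the rest down to the fingertip thickness I had assumed. The gap check does not rely on either.

**Other objects:** I saw none of the loose objects disturbed, but I did not measure their positions again at the end.

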